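# Hold a casting flush on the tilted angle plate

## Task

Lift the lug bracket casting out of the pocket of the cavity insert, tilt it to match the slope of the angle plate, and bring its flat underside gently onto the middle of the sloped face to check it for rock. Finish while still gripping the casting and holding it flush on the face, the whole underside bearing, with a light steady push of about 10 N; do not let go. Leave the plate's clamped slope and everything else on the bench as they are.

Things in the scene. Friction and masses are not known exactly. Their poses are not given: they have to be found in the camera images.
- insert: Cavity insert (all sizes in mm): blued steel block 120 (its x) by 92 (its y) by 36 high, fixed to the bench, with an open rectangular pocket in the middle of its top, 75 (x) by 51 (y) and 9 deep, bright floor. Origin at the centre of the underside; the pocket floor is 27 above it, z up.
- casting: Light grey lug bracket casting, 80 to 160 g, in the insert's pocket, lug up, 1.5 mm clearance all round. Flat foot 72 (x) by 48 (y) by 8 thick; on its middle an upright flat-sided lug 40 long (x), 12 thick (y), top 36 above the underside: grip across the 12. Origin at the centre of the underside, z towards the lug. In the pocket the lug stands 27 above the insert's top, the foot's top 1 below it.
- angle_plate: Aluminium tilting angle plate (mm), fixed. Base 134 (x) by 116 (y), origin centre of underside, z up. Its top plate, 14 thick, is hinged along y at x -60, z 24 of the base and rises towards +x, so its face looks up and towards -x (roughly the robot's right). Slotted quadrant arms stand at both sides, |y| 51 to 58, 95 to 113 from the hinge, up to 92 above the bench; they may stand above the face.
- tilt_plate (a joint): Slope of the angle plate's top plate, rad: 0 is level, growing as its +x end rises. It is set anew each time between 0.25 and 0.55 and is clamped: it does not yield to a light push.
- tilt_face (a point): Middle of the sloped upper face of the top plate (face 116 mm up the slope by 96 across). x points up the slope, y across it and level, z straight out of the face.
- tilt_edge (a point): Middle of the upper, raised edge of the same face, 58 mm up the slope from tilt_face; same axes.
- ruby_stone: Bystander, to be left alone (mm): pale pink ruby stone bar 100 x 13 x 6, lying flat. Origin at the centre of the underside.
- lapping_stick: Bystander, to be left alone (mm): dark rosewood lapping stick 150 x 12 x 8, lying flat. Origin at the centre of the underside.
- compound_jar: Bystander, to be left alone (mm): small capped jar, 38 across and 36 high. Origin at the centre of the underside.
- other_casting: Bystander, to be left alone (mm): a second casting of exactly the same shape as the one in the cavity, but lying on the bare bench; it is not wanted. Origin at the centre of the underside.
- loupe: Bystander, to be left alone (mm): black eye loupe, 38 across and 30 high. Origin at the centre of the underside.
- brush: Bystander, to be left alone (mm): hand brush 160 long, lying flat. Origin at the middle of the length.
- hammer: Bystander, to be left alone (mm): small brass-headed hammer 200 long, lying flat. Origin at the middle of the length.
Things that resemble listed ones, but are neither listed nor needed, are in the scene too. Of the things that look like the insert, the middle-sized one is meant. What is shaped like the casting but purple or turquoise is not meant.

How it is judged (in metres and radians):
On the way:
1. the casting is lifted clear of the cavity in the gripper (its underside at least 20 mm above the insert's top face, nothing but the fingers touching it) (z of casting in the frame of insert above 0.056 m and contact force between the fingers and casting above 2 N and contact force between casting and insert below 0.05 N and contact force between casting and angle_plate below 0.05 N), for 0.2 s.
At the end, for the whole second after the job is handed in: The casting, still gripped (over 2 N), bears on the sloped face: underside square to it within 1.5 degrees and 1.5 mm, its centre within 18 mm of the face's middle each way, pressed with 3 to 30 N, at rest, lug outwards, the robot not touching the angle plate (contact force between the fingers and casting above 2 N and contact force between casting and angle_plate between 3 and 30 N and angle between the z axis of casting and the z axis of tilt_face, either way round below 0.026 rad and angle between casting's own z axis and vertical below 1 rad and z of casting in the frame of tilt_face between -0.002 and 0.0015 m and x of casting in the frame of tilt_face between -0.018 and 0.018 m and y of casting in the frame of tilt_face between -0.018 and 0.018 m and contact force between each of the arm, the fingers and angle_plate below 0.5 N and linear speed of casting below 0.01 m/s); the arm keeps its last pose, push and grip.
It fails at once if the casting is driven onto the angle plate with more than 50 N (contact force between casting and angle_plate above 50 N).
It fails at once if the clamped slope of the angle plate is shifted (upper edge moves more than 3 mm) (distance of tilt_edge from where it was at the start of the episode above 0.003 m).
It fails at once if a bystander is moved by more than 25 mm (distance of any of ruby_stone, lapping_stick, compound_jar, other_casting, loupe, brush, hammer from where it was at the start of the episode above 0.025 m).
It also fails if it takes over 42 s, if anything falls off the work surface, if the arm or the gripper's body presses on something with over 40 N, if the wrist force passes 120 N, or if a joint passes its speed limit or range.

## Robot

A 7-joint arm with a two-finger parallel gripper is mounted at the origin on the work surface. World frame = base frame: x ahead of the robot, y to its left, z up, the work surface at z = 0. Lengths are in mm, angles in rad, forces in N, time in s.
With the tool pointing down it reaches from about 425 to 1025 mm from the base axis. Payload 9.4 kg.
Tool frame: the origin (TCP) lies at the very end of the fingers, on their centre line; the grasp point (between the pads) lies 19 mm behind it; z points along the fingers, y is the line along which they close (so a half turn about z gives the same grasp; the last joint's range is limited). The gripper opens to 93 mm and grips with 3 to 60 N. Pads are 15 mm wide; open, the fingers measure 128 mm over their backs; the gripper's body (75 mm by 188 mm) begins 65 mm behind the grasp point.
Start: joints at [-1.271, 0.599, -0.003, 1.599, 0.002, 0.943, -0.08], TCP at [266.766, 674.137, 218.618] pointing down, gripper open.
Joint ranges: [-2.57, 2.57], [-0.35, 1.97], [-1.29, 1.29], [0.11, 2.56], [-1.05, 4.19], [0.11, 1.86], [-2.63, 2.63]. Speed limits (rad/s): [2.22, 2.22, 3.01, 3.01, 3.14, 3.14, 3.14].

## Interface

Orientations are given as a unit quaternion [w, x, y, z].
In Python, from rig import manip gives the robot as it stands.
- The arm moves only by the tool jog_arm, never from a script. Its argument "deltas" is a list of rows, each a list of 7 numbers: the shift along the world's x, y, z in mm, then the turn, a rotation vector about the world's x, y, z in rad, then the finger opening in mm, from 0 to 93. In form: [[tx, ty, tz, rx, ry, rz, fingers], ...]. A call has 1 to 20 rows; each row is the pose to reach, as a shift and turn from the pose commanded when the call began; what a row does not reach only later rows make up. A row lasts 1/10 s, in which the tool goes at most 50 mm and 8.59 degrees, less where a joint would pass 70% of its speed; a pose out of reach is approached as far as the arm can. A call with a gripper value outside its range is refused whole. The fingers move at their own pace and stop on an object; "grip_force" is the grip in N (left out, the last holds). Time passes only in rows, so rows that repeat a pose let the fingers close. It gives the time, the measured TCP pose, the force, the opening and the grip force at its end, in the units of the state.
- manip.get_state(): the state, without advancing time (a new reading comes with each control period).
- manip.camera(name): name is "scene" or "top" or "wrist"; returns the picture (480x640x3 uint8, blue, green, red); there is no depth.
- manip.calibration(name): a dict with "K" (3x3 intrinsics, pixels), "R" (3x3) and "t" (3): a world point X has camera coordinates R X + t. Camera axes: x right, y down, z forward; pixel columns grow to the right and rows downward; lengths in mm; the calibration is good to about 2 mm. A picture is of the moment at which its call begins: read the wrist's pose just before it. calibration takes no time and is no camera call; for the wrist camera it gives the pose at the moment of the call.
- manip.job_done(): hands the job in; it is judged then, once.
Trained networks look in the newest picture that a camera, given by its name, has taken for a name from the list of things; names that differ only in an ending like _2 or _b are one class to them, and where a whole thing is asked for, a point or a joint stands for the part that bears it (a point fixed in the world has none). Each returns a list of dicts, best first, with "p" (0 to 1); they miss things now and then, are a little off and sometimes report something else, mostly with a low value. They report only what shows in the picture. A call takes as long as a camera call. They do not tell look-alikes from the thing itself.
- manip.find_in(camera, label): "position" ([x, y, z] in mm, in world coordinates, good to about 4 mm: the middle of the surface that is visible of it).
- manip.masks_of(camera, label): "region" (480x640 bool, what is visible of it).
- manip.pinpoint(camera, label): "position" ([x, y, z] in mm, in world coordinates, good to about 4 mm: a listed point, or the origin of a listed thing).
The state is a dict: "time_s": time; "joint_pos": joint angles; "qd": joint speeds; "joint_torque": joint torques, N m; "tool_pos": TCP position; "tcp_rot": TCP orientation; "wrist_force": force on the tool from outside, world axes, zero at the start; "torque": the same for the moment, N m; "width": opening from 0.0 (shut) to 1.0 (fully open); "finger_force": force on a finger pad.
Only numpy, scipy, OpenCV 4.12 (cv2) and the standard library are available. Lean on these libraries where they do the work, as an engineer would, in place of code of your own. Each camera call takes 0.05 s, during which the arm holds its last target. There are 200 camera calls.

## Working session

There is one attempt and no reset: what is moved stays moved. The work goes in short steps, Python scripts to look and compute and a tool call to move; the robot and the scene stay as the last step left them, time stands still between calls to the robot, and variables do not carry over. Pictures are saved under pics/ and viewed, at most 10 in all, crops included, and the job is handed in when it is done.

Besides the shell and the picture viewer there is one more tool, called after "Emit:" as name([rows], argument=value, ...), one row to a line, values as JSON. jog_arm: Moves the arm, as the interface text tells. Its arguments: {"type":"object","properties":{"deltas":{"type":"array"},"grip_force":{"type":"number"}},"required":["deltas"]}

```bash
ls; mkdir -p pics
python3 - <<'E'
from rig import manip
import cv2,numpy as np
s=manip.get_state();print(s)
a=manip.camera("scene");b=manip.camera("top")
cv2.imwrite("pics/a.png",a);cv2.imwrite("pics/b.png",b)
for c in("scene","top"):
  for l in("insert","casting","angle_plate","tilt_face","tilt_edge"):
    print(c,l,[(np.round(d["position"]),round(d["p"],2)) for d in manip.pinpoint(c,l)])
E
```

```text
pics
{'time_s': 0.0, 'joint_pos': array([-1.27068828,  0.60012602, -0.00252966,  1.60010503,  0.00181902,
        0.94288368, -0.07978791]), 'qd': array([ 0.00038307,  0.00096004,  0.00188858,  0.00048803, -0.00039081,
        0.00025526,  0.00078071]), 'joint_torque': array([ 1.11617592e-04, -7.65067363e+01,  1.49786342e+00, -2.52350807e+01,
       -5.22813736e-02,  1.69844180e-02,  1.71602701e-04]), 'tool_pos': array([266.62227499, 673.6878423 , 217.76838833]), 'tcp_rot': array([-6.15694994e-05,  1.87256705e-01,  9.82310719e-01, -7.57713264e-04]), 'wrist_force': array([-0.05458262,  0.4574225 ,  0.71341354]), 'torque': array([ 0.03298807,  0.03842234, -0.03061829]), 'finger_force': 0.0, 'width': 0.9966149768170768}
scene insert [(array([ 367., -231.,    0.]), 0.82), (array([344.,   8.,  -0.]), 0.8), (array([ 584., -243.,    4.]), 0.55), (array([ 628., -440.,    3.]), 0.18)]
scene casting [(array([ 722., -153.,    2.]), 0.91), (array([ 578., -241.,   22.]), 0.89), (array([ 336., -437.,    4.]), 0.59), (array([ 450., -404.,    4.]), 0.58)]
scene angle_plate [(array([487., 203.,  -1.]), 0.78), (array([730.,  45.,   0.]), 0.46)]
scene tilt_face [(array([488., 204.,  62.]), 0.84)]
scene tilt_edge [(array([444., 216.,  91.]), 0.65), (array([ 576., -242.,   24.]), 0.29)]
top insert [(array([ 361., -233.,    0.]), 0.85), (array([343.,   8.,   3.]), 0.78), (array([733.,  49.,   0.]), 0.72)]
top casting [(array([ 720., -154.,    0.]), 0.74), (array([ 340., -433.,    1.]), 0.64), (array([ 580., -236.,   28.]), 0.61)]
top angle_plate [(array([488., 201.,  -0.]), 0.74), (array([ 635., -438.,    0.]), 0.41)]
top tilt_face [(array([491., 203.,  61.]), 0.83), (array([ 634., -437.,    2.]), 0.68)]
top tilt_edge [(array([440., 218.,  84.]), 0.9), (array([ 448., -401.,   -3.]), 0.61)]
```

View pics/a.png

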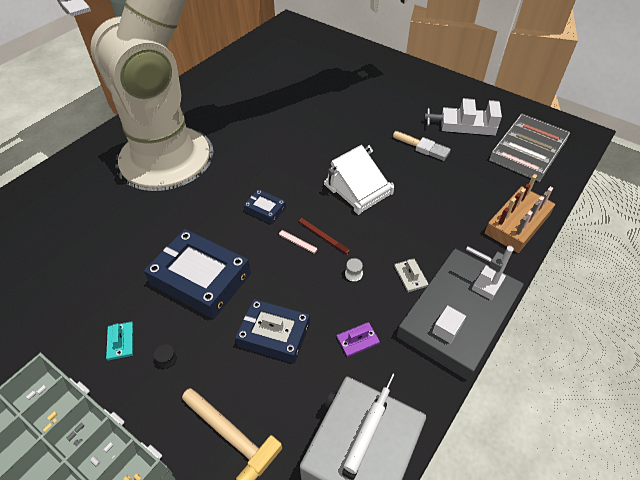

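View pics/b.png

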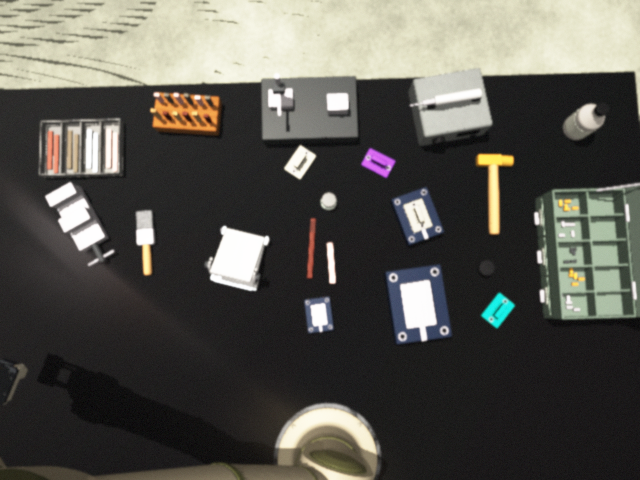

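Overview: the casting sits in the middle-sized insert (scene 272,325; top 418,216). The white angle plate is at scene (360,178), top (238,260). Which way it slopes needs a closer look.

Run:
```python
import cv2,numpy as np
a=cv2.imread("pics/a.png");b=cv2.imread("pics/b.png")
z=lambda i,x,y,w:cv2.resize(i[y:y+w,x:x+w],(400,400),interpolation=cv2.INTER_CUBIC)
c=np.vstack([np.hstack([z(a,315,135,80),z(b,195,215,80)])])
d=np.hstack([z(a,227,280,90),z(b,378,175,80)])
cv2.imwrite("pics/c.png",cv2.resize(np.vstack([c,d]),(600,600)))
from rig import manip
for n in("scene","top"):
  k=manip.calibration(n);print(n,k, -k["R"].T@k["t"])
```

```text
scene {'K': array([[506.25650096,   0.        , 324.52048266],
       [  0.        , 506.25650096, 236.29292422],
       [  0.        ,   0.        ,   1.        ]]), 'R': array([[ 0.80945178,  0.58718071,  0.00257501],
       [ 0.45473994, -0.62409052, -0.6353917 ],
       [-0.37148271,  0.5154899 , -0.7721857 ]]), 't': array([-430.47927533, -215.03744952, 1358.68847623])} [ 950.96760592 -581.8238976   913.63529448]
top {'K': array([[574.4557901 ,   0.        , 321.46940017],
       [  0.        , 574.4557901 , 240.31370197],
       [  0.        ,   0.        ,   1.        ]]), 'R': array([[-2.81792963e-02, -9.99599378e-01, -2.64791205e-03],
       [-9.93248921e-01,  2.82982773e-02, -1.12497947e-01],
       [ 1.12527809e-01, -5.40077200e-04, -9.93648429e-01]]), 't': array([  13.37544882,  524.28722243, 1385.52702495])} [ 3.65214308e+02 -7.18043308e-01  1.43574340e+03]
```

View pics/c.png

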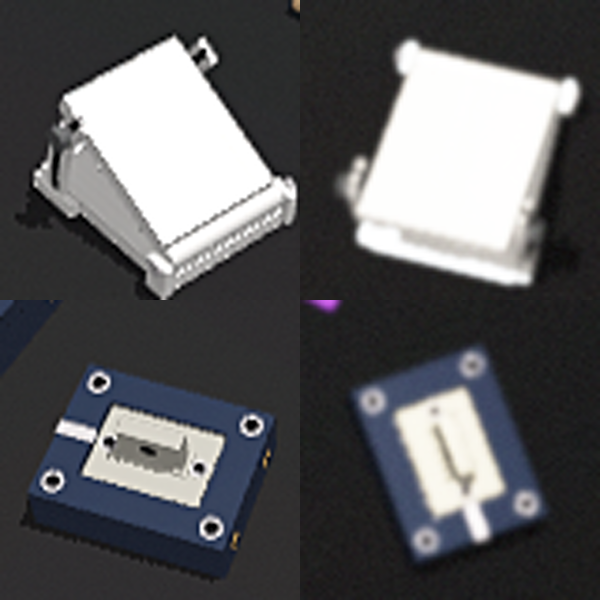

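Crops show the face rising from its hinge on the far (+x) side towards the robot, up-slope about (-46,14). This agrees with the networks' tilt_edge. The casting's lug runs along the insert's long axis, yaw about 20°.

Run:
```python
from rig import manip
import numpy as np
from scipy.spatial.transform import Rotation as R
s=manip.get_state();k=manip.calibration("wrist")
q=s["tcp_rot"];Rt=R.from_quat(np.r_[q[1:],q[0]]).as_matrix()
print("cam in tool",Rt.T@(-k["R"].T@k["t"]-s["tool_pos"]),"axes in tool",(Rt.T@k["R"].T).round(2),k["K"], "cam world",-k["R"].T@k["t"], "fwd",k["R"][2])
```

```text
cam in tool [  83.49132647   -0.48057792 -165.9846629 ] axes in tool [[-0.   -0.95 -0.3 ]
 [ 1.    0.   -0.  ]
 [ 0.   -0.3   0.95]] [[391.71977822   0.         318.92395649]
 [  0.         391.71977822 238.43351566]
 [  0.           0.           1.        ]] cam world [188.98169529 704.3992883  384.62231415] fwd [ 0.27652063 -0.10967574 -0.95472906]
```

Emit:
jog_arm([
  [20,-45,10,0,0,0,60],
  [40,-90,20,0,0,0,60],
  [60,-135,30,0,0,0,60],
  [80,-180,40,0,0,0,60],
  [100,-225,50,0,0,0,60],
  [120,-270,60,0,0,0,60],
  [140,-315,70,0,0,0,60],
  [160,-360,80,0,0,0,60],
  [180,-405,90,0,0,0,60],
  [200,-440,95,0,0,0,60],
  [225,-470,100,0,0,0,60],
  [225,-470,100,0,0,0,60],
  [225,-470,100,0,0,0,60],
  [225,-470,100,0,0,0,60],
])

```text
time_s: 2.0
tool_pos: [491.0, 205.3, 318.4]
tcp_rot: [-0.0, 0.187, 0.982, 0.0]
wrist_force: [0.2, -0.6, 0.2]
width: 0.647
finger_force: 0.0
```

Run:
```python
from rig import manip
import cv2,numpy as np
k=manip.calibration("wrist")
w=manip.camera("wrist");cv2.imwrite("pics/d.png",w);np.savez("d.npz",**k)
for l in("tilt_face","tilt_edge","angle_plate"):
    print(l,[(np.round(d["position"]),round(d["p"],2)) for d in manip.pinpoint("wrist",l)])
m=manip.masks_of("wrist","angle_plate");print(len(m),m[0]["p"])
```

```text
tilt_face []
tilt_edge [(array([448., 216.,  81.]), 0.57), (array([490., 205.,  63.]), 0.43)]
angle_plate []
1 0.79
```

View pics/d.png

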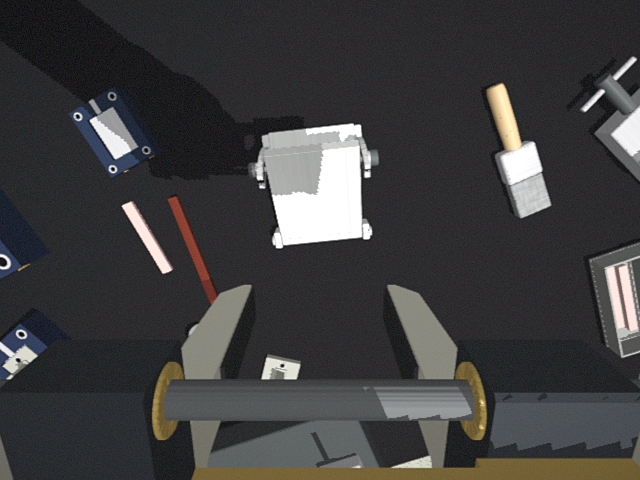

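The plate is at about (315,190) in the wrist picture, upper edge about (265,150)–(362,143), hinge edge near row 240. I'll zoom in for the corners.

Run:
```python
import cv2,numpy as np
a=cv2.imread("pics/a.png");d=cv2.imread("pics/d.png")
z=lambda i,x,y,w,h:cv2.resize(cv2.convertScaleAbs(i[y:y+h,x:x+w],alpha=.9),(400,int(400*h/w)),interpolation=cv2.INTER_LINEAR)
A=z(a,320,140,80,80);D=z(d,245,115,140,140)
for I,st in((A,50),(D,400/14)):
  for t in np.arange(0,400,st): cv2.line(I,(int(t),0),(int(t),6),(0,0,255));cv2.line(I,(0,int(t)),(6,int(t)),(0,0,255))
cv2.imwrite("pics/e.png",np.hstack([A,D]))
```

```text
(no output)
```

View pics/e.png

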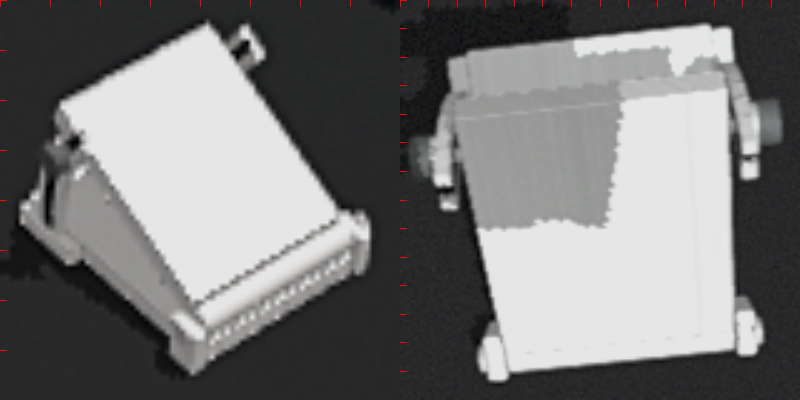

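```bash
cat > fit.py <<'E'
from rig import manip
import numpy as np
from scipy.optimize import least_squares
from scipy.spatial.transform import Rotation as R
S=manip.calibration("scene");W=dict(np.load("d.npz"));T=manip.calibration("top")
# order: (+x,+y),(+x,-y),(-x,-y),(-x,+y)
s=np.array([[62,105],[208,22],[337,215],[197,302]])/5+[320,140]
w=np.array([[59,118],[326,85],[333,337],[104,356]])/2.857+[245,115]
t=np.array([[208,250],[58,215],[118,58],[262,88]])/3.75+[195,215]
t=t[[1,0,3,2]] if 0 else t
C=np.array([[58,48,0],[58,-48,0],[-58,-48,0],[-58,48,0]])
def frame(p): return (R.from_euler("z",p[3])*R.from_euler("y",-p[4])).as_matrix()
def proj(k,X):
    c=X@k["R"].T+k["t"];u=c@k["K"].T;return u[:,:2]/u[:,2:]
def res(p,cams):
    X=C@frame(p).T+p[:3]
    return np.concatenate([((proj(k,X)-o)*wt).ravel() for k,o,wt in cams])
if __name__=="__main__":
  for cams in([(S,s,1),(W,w,1)],[(S,s,1),(W,w,1),(T,t,.7)],[(S,s,1),(T,t,1)],[(W,w,1),(T,t,1)]):
    r=least_squares(res,[490,204,62,2.84,.4],args=(cams,),loss="soft_l1")
    p=r.x;print(p.round(3),r.fun.round(1),"edge",(p[:3]+frame(p)[:,0]*58).round(1),"hinge-edge z",p[2]-58*np.sin(p[4]))
E
python3 fit.py
```

```text
[4.91371e+02 2.02574e+02 6.04920e+01 2.86500e+00 4.45000e-01] [-1.1  0.2 -0.2  0.7  0.7 -0.2 -0.9 -0.1 -1.4 -0.6  0.9  1.2  0.2 -0.5
  0.6  0.4] edge [441.  216.9  85.4] hinge-edge z 35.55137324539386
[4.91266e+02 2.02294e+02 6.02910e+01 2.86700e+00 4.38000e-01] [-1.3  0.4 -0.4  0.8  0.6 -0.2 -1.  -0.1 -1.7 -0.7  0.4  1.   0.  -0.4
  0.4  0.6 -0.7 -0.7 -0.3 -1.2 -0.8  0.  -1.3  1. ] edge [440.7 216.6  84.9] hinge-edge z 35.691257287725634
[4.91798e+02 2.00111e+02 6.29240e+01 2.86800e+00 4.34000e-01] [-1.6  0.2 -0.7  0.6  0.5 -0.4 -1.1 -0.2 -0.2 -1.3  0.3 -1.9 -0.5 -0.4
 -1.1  1. ] edge [441.1 214.3  87.3] hinge-edge z 38.51077847065531
[4.92148e+02 2.01943e+02 5.23640e+01 2.86400e+00 4.00000e-01] [-0.4 -1.7 -0.5  0.4 -0.5 -0.2  0.9  0.5 -0.5 -0.8  0.4 -1.5 -0.5 -0.4
 -1.3  1.1] edge [440.8 216.6  74.9] hinge-edge z 29.784562626233846
```

Emit:
jog_arm([
  [9,-44,-10,0,0,0.07,60],
  [18,-88,-20,0,0,0.15,60],
  [27,-132,-35,0,0,0.22,60],
  [36,-176,-50,0,0,0.29,60],
  [45,-220,-65,0,0,0.36,60],
  [54,-264,-80,0,0,0.44,60],
  [63,-308,-95,0,0,0.51,60],
  [72,-352,-115,0,0,0.58,60],
  [81,-396,-130,0,0,0.65,60],
  [89,-430,-150,0,0,0.73,60],
  [89,-445,-168,0,0,0.73,60],
  [89,-445,-168,0,0,0.73,50],
  [89,-445,-168,0,0,0.73,50],
  [89,-445,-168,0,0,0.73,50],
])

```text
time_s: 3.65
tool_pos: [581.4, -238.5, 151.6]
tcp_rot: [0.001, -0.177, 0.984, 0.0]
wrist_force: [0.0, 0.2, 0.3]
width: 0.54
finger_force: 0.0
```

Run:
```python
from rig import manip
import cv2,numpy as np
s=manip.get_state();print(s["tool_pos"],s["tcp_rot"],s["joint_pos"].round(2))
k=manip.calibration("wrist")
w=manip.camera("wrist");np.savez("f.npz",**k)
for l in("insert","casting"):
    print(l,[(np.round(d["position"]),round(d["p"],2)) for d in manip.pinpoint("wrist",l)])
for l in("insert","casting"):
  for m in manip.masks_of("wrist",l)[:1]:
    c=max(cv2.findContours(m["region"].astype(np.uint8),0,1)[0],key=cv2.contourArea);print(l,m["p"],cv2.contourArea(c),cv2.minAreaRect(c))
    cv2.imwrite("pics/m_%s.png"%l,m["region"]*255)
cv2.imwrite("pics/f.png",w)
```

```text
[ 581.43277893 -238.48031991  151.57291692] [ 5.72932162e-04 -1.76650926e-01  9.84273368e-01  2.42756628e-04] [ 0.29  0.56  0.01  1.89 -0.01  0.69  2.23]
insert []
casting [(array([ 722., -153.,    1.]), 0.91), (array([ 581., -243.,   28.]), 0.63)]
insert 0.78 15573.5 ((435.5, 45.5), (91.0, 233.0), 90.0)
casting 0.77 1150.5 ((343.5, 362.5), (67.0, 31.0), 0.0)[ WARN:0@1.191] global loadsave.cpp:1063 imwrite_ Unsupported depth image for selected encoder is fallbacked to CV_8U.
```

View pics/f.png

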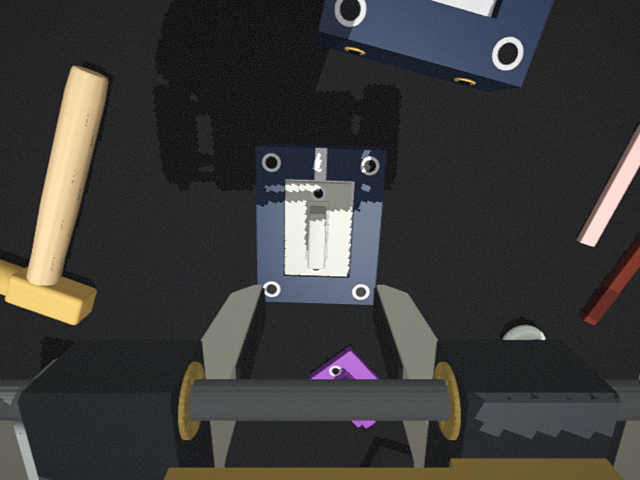

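The wrist picture shows the casting in its pocket at (318,230), lug along image rows, with insert top corners at about (257,147), (386,150), (376,305), (258,301).

Run:
```python
import numpy as np,cv2
k=dict(np.load("f.npz"))
def bp(u,z):
    d=k["R"].T@np.linalg.inv(k["K"])@[*u,1];c=-k["R"].T@k["t"];return c+d*(z-c[2])/d[2]
P=np.array([bp(u,36) for u in[(257,147),(386,150),(376,305),(258,301)]])
print(P.round(1),"centre",P.mean(0),"sides",[np.linalg.norm(P[i]-P[i-1]).round(1) for i in range(4)])
v=P[0]+P[1]-P[2]-P[3];print("long yaw",np.degrees(np.arctan2(v[1],v[0]))%180)
h=np.array([bp(u,36) for u in[(271,162),(370,165),(361,292),(271,289)]]);print("washers",h.mean(0))
f=np.array([bp(u,35) for u in[(285,180),(354,182),(349,277),(285,274)]]);print("foot",f.mean(0))
w=cv2.imread("pics/f.png")[135:320,240:400];cv2.imwrite("pics/g.png",cv2.resize(w,None,fx=3.2,fy=3.2,interpolation=cv2.INTER_LINEAR))
```

```text
[[ 537.4 -301.4   36. ]
 [ 507.8 -215.7   36. ]
 [ 621.5 -175.5   36. ]
 [ 650.8 -264.5   36. ]] centre [ 579.38717058 -239.26359974   36.        ] sides [np.float64(119.2), np.float64(90.6), np.float64(120.6), np.float64(93.7)]
long yaw 18.766521138281917
washers [ 579.44685043 -240.04431349   36.        ]
foot [ 579.58186734 -239.96167833   35.        ]
```

View pics/g.png

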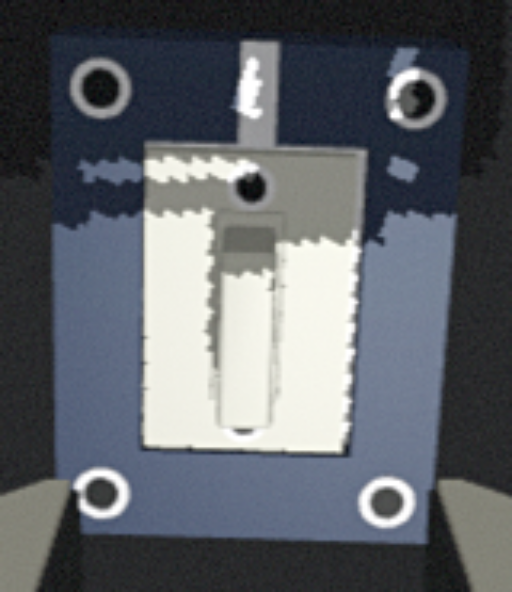

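Emit:
jog_arm([
  [-2,-1,-30,0,0,-0.025,50],
  [-2,-1,-60,0,0,-0.025,50],
  [-2,-1,-85,0,0,-0.025,50],
  [-2,-1,-100,0,0,-0.025,50],
  [-2,-1,-107,0,0,-0.025,50],
  [-2,-1,-111,0,0,-0.025,50],
  [-2,-1,-111,0,0,-0.025,50],
  [-2,-1,-111,0,0,-0.025,30],
  [-2,-1,-111,0,0,-0.025,20],
  [-2,-1,-111,0,0,-0.025,10],
  [-2,-1,-111,0,0,-0.025,5],
  [-2,-1,-111,0,0,-0.025,5],
  [-2,-1,-111,0,0,-0.025,5],
  [-2,-1,-111,0,0,-0.025,5],
], grip_force=25)

```text
time_s: 5.3
tool_pos: [578.8, -241.7, 39.8]
tcp_rot: [0.0, -0.163, 0.987, 0.0]
wrist_force: [-0.6, 0.3, 3.3]
width: 0.126
finger_force: 25.0
```

Emit:
jog_arm([
  [0,0,5,0,0,0,5],
  [0,0,12,0,0,0,5],
  [0,0,25,0,0,0,5],
  [0,0,45,0,0,0,5],
  [0,0,75,0,0,0,5],
  [0,0,115,0,0,0,5],
  [0,0,160,0,0,0,5],
  [0,0,160,0,0,0,5],
  [0,0,160,0,0,0,5],
  [0,0,160,0,0,0,5],
])

```text
time_s: 6.3
tool_pos: [578.1, -241.6, 199.2]
tcp_rot: [-0.0, -0.163, 0.987, 0.0]
wrist_force: [0.1, -0.4, -1.5]
width: 0.129
finger_force: 25.0
```

```bash
cat > goal.py <<'E'
from rig import manip
import numpy as np,sys
from scipy.spatial.transform import Rotation as R
from fit import frame
s=manip.get_state();q=s["tcp_rot"];Rt=R.from_quat(np.r_[q[1:],q[0]])
def goal(p,h):   # TCP h mm above the face, closing axis level
    F=frame(p);z=-F[:,2];y=-F[:,1]   # tool y ~ world +y side
    G=R.from_matrix(np.c_[np.cross(y,z),y,z]);X=np.array(p[:3])+h*F[:,2]
    return X-s["tool_pos"],(G*Rt.inv()).as_rotvec(),F[:,2]
if __name__=="__main__":
    print(s["tool_pos"],s["width"],s["finger_force"],s["wrist_force"].round(2),s["torque"].round(3),s["joint_pos"].round(2))
    for h in(112,52,13): print(h,*[v.round(3) for v in goal([491.4,202.2,61,2.866,.44],h)])
E
python3 goal.py
```

```text
[ 578.10012699 -241.60004867  199.24021627] 0.12854235928258848 24.99948352575302 [ 0.11 -0.41 -1.46] [0.076 0.022 0.001] [ 0.29  0.5   0.02  1.85 -0.01  0.79  2.22]
112 [-40.795 430.819 -36.908] [-0.012  0.446 -0.594] [ 0.41  -0.116  0.905]
52 [-65.387 437.773 -91.193] [-0.012  0.446 -0.594] [ 0.41  -0.116  0.905]
13 [ -81.372  442.293 -126.478] [-0.012  0.446 -0.594] [ 0.41  -0.116  0.905]
```

Emit:
jog_arm([
  [-4,43,0,0,0.03,-0.04,5],
  [-8,86,0,-0.001,0.07,-0.09,5],
  [-12,129,0,-0.002,0.13,-0.17,5],
  [-16,172,0,-0.004,0.18,-0.24,5],
  [-20,215,0,-0.005,0.23,-0.31,5],
  [-24,258,0,-0.007,0.28,-0.37,5],
  [-28,301,0,-0.008,0.33,-0.44,5],
  [-33,344,-10,-0.01,0.38,-0.51,5],
  [-37,387,-20,-0.011,0.42,-0.56,5],
  [-41,420,-30,-0.012,0.446,-0.594,5],
  [-41,431,-37,-0.012,0.446,-0.594,5],
  [-41,431,-37,-0.012,0.446,-0.594,5],
  [-41,431,-37,-0.012,0.446,-0.594,5],
  [-41,431,-37,-0.012,0.446,-0.594,5],
])

```text
time_s: 7.7
tool_pos: [538.3, 187.0, 162.9]
tcp_rot: [-0.215, 0.135, 0.967, 0.03]
wrist_force: [0.0, -0.8, -0.6]
width: 0.128
finger_force: 25.0
```

```bash
python3 - <<'E'
from rig import manip
import cv2,numpy as np
k=manip.calibration("wrist")
w=manip.camera("wrist");np.savez("h.npz",**k)
cv2.imwrite("pics/h.png",w)
I=cv2.resize(w[90:330,160:480],(800,600),interpolation=cv2.INTER_LINEAR)
cv2.imwrite("pics/h2.png",I)
for l in("tilt_face","tilt_edge"):
    print(l,[(np.round(d["position"]),round(d["p"],2)) for d in manip.pinpoint("wrist",l)])
E
python3 goal.py
```

```text
tilt_face [(array([489., 204.,  65.]), 0.82)]
tilt_edge [(array([445., 217.,  85.]), 0.9)]
[538.22337269 187.85439087 163.18577352] 0.12979623221667716 24.99946027994156 [-0.3   0.16 -0.83] [-0.198 -0.505 -0.   ] [-0.35  0.65  0.08  1.75 -0.3   1.13  1.2 ]
112 [-0.918  1.364 -0.854] [0.001 0.001 0.002] [ 0.41  -0.116  0.905]
52 [-25.51    8.319 -55.139] [0.001 0.001 0.002] [ 0.41  -0.116  0.905]
13 [-41.495  12.839 -90.424] [0.001 0.001 0.002] [ 0.41  -0.116  0.905]
```

View pics/h2.png

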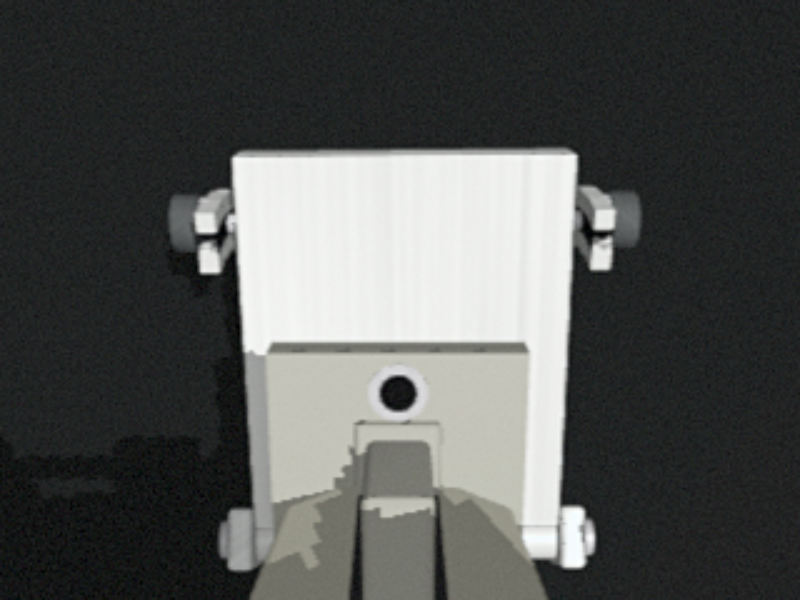

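Close view: face upper edge (236,156)–(574,154) and hinge edge about row 526 in the crop; the casting's foot is parallel to it and centred across. I'll refit using this view.

Run:
```python
import numpy as np
from fit import *
from goal import goal
H=dict(np.load("h.npz"))
h=np.array([[235,156],[575,154],[561,526],[256,526]])/2.5+[160,90]
for cams in([(H,h,1)],[(S,s,1),(H,h,2)],[(S,s,1),(H,h,2),(W,w,1),(T,t,.5)],[(H,h,1),(W,w,1)]):
    r=least_squares(res,[490,204,62,2.84,.4],args=(cams,),loss="soft_l1")
    p=r.x;print(p.round(3),r.fun.round(1))
```

```text
[4.89958e+02 2.03020e+02 5.82180e+01 2.87200e+00 4.46000e-01] [ 0.2 -0.   0.3 -0.3 -1.1 -0.3  0.2  0.7]
[4.90220e+02 2.02986e+02 5.89670e+01 2.87100e+00 4.55000e-01] [-1.4  0.4 -0.6  0.7  0.2 -0.1 -1.2  0.1 -0.1  0.   1.5 -0.4 -2.  -0.4
  0.3  1.4]
[4.90405e+02 2.02918e+02 5.94160e+01 2.87100e+00 4.53000e-01] [-1.3  0.3 -0.6  0.7  0.3 -0.2 -1.1  0.  -0.3  0.1  1.6 -0.4 -1.8  0.3
  0.1  2.1 -1.6 -1.2  0.5  0.1  0.3 -2.1  0.9 -0.7 -0.6 -0.4 -0.3 -0.6
 -0.7  0.3 -1.1  1. ]
[4.90567e+02 2.02810e+02 5.98210e+01 2.87100e+00 4.48000e-01] [-0.3  0.1  0.8 -0.2 -0.8  0.5 -0.1  1.4 -1.7 -1.1  0.4  0.2  0.3 -1.7
  0.9 -0.3]
```

Emit:
jog_arm([
  [-7,2,-15,0.003,0.01,0.003,5],
  [-16,5,-35,0.003,0.01,0.003,5],
  [-25,8,-54,0.003,0.01,0.003,5],
  [-32,10,-68,0.003,0.01,0.003,5],
  [-36,11,-78,0.003,0.01,0.003,5],
  [-38.5,12.5,-83.5,0.003,0.01,0.003,5],
  [-38.5,12.5,-83.5,0.003,0.01,0.003,5],
  [-38.5,12.5,-83.5,0.003,0.01,0.003,5],
  [-38.5,12.5,-83.5,0.003,0.01,0.003,5],
  [-38.5,12.5,-83.5,0.003,0.01,0.003,5],
], grip_force=20)

```text
time_s: 8.85
tool_pos: [499.8, 201.6, 79.6]
tcp_rot: [-0.221, 0.133, 0.966, 0.03]
wrist_force: [0.0, -0.8, -1.1]
width: 0.131
finger_force: 20.0
```

```bash
cat > st.py <<'E'
from rig import manip
import numpy as np,cv2,sys
from fit import frame
from goal import goal,s,Rt
P=[490.4,202.9,59.8,2.871,.45]
F=frame(P)
print("t",s["time_s"],"tcp in face",(F.T@(s["tool_pos"]-P[:3])).round(2),"force face",(F.T@s["wrist_force"]).round(2),"torque face",(F.T@s["torque"]).round(3),"tool z vs n",np.degrees(np.arcsin(np.cross(Rt.as_matrix()[:,2],-F[:,2])@F)).round(2),"grip",s["finger_force"],s["width"])
E
python3 st.py
python3 -c "
from rig import manip
import cv2
w=manip.camera('wrist');cv2.imwrite('pics/i.png',cv2.resize(w[120:360,160:480],(800,600)))"
```

```text
t 8.85 tcp in face [ 0.17 -1.27 21.88] force face [-0.64  0.72 -0.87] torque face [-0.008  0.53  -0.033] tool z vs n [ 0.08 -0.06  0.  ] grip 19.999406039714813 0.13116388147899352
```

View pics/i.png

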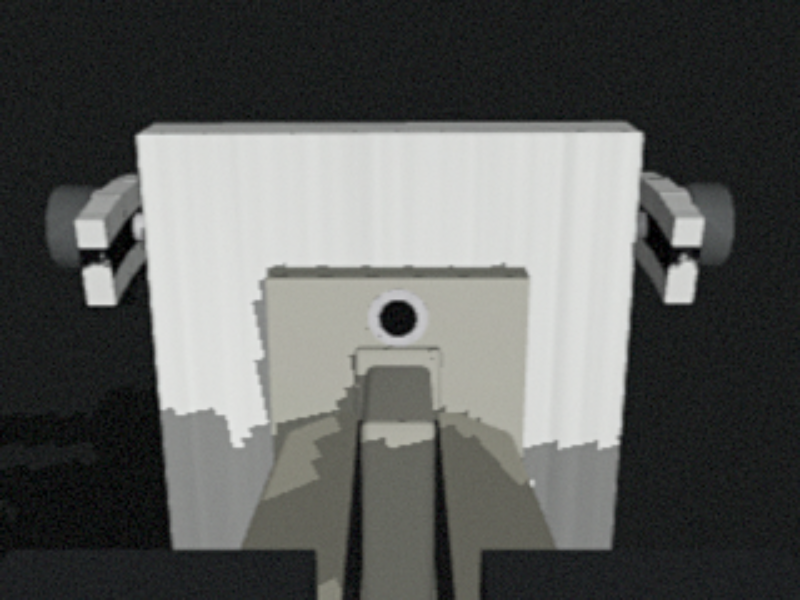

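The casting is centred across the face, with its foot edge about 25 mm below the upper edge, as expected. Now a gentle approach.

Emit:
jog_arm([
  [-0.8,0.2,-1.8,0,0,0,5],
  [-1.7,0.5,-3.6,0,0,0,5],
  [-2.3,0.6,-5,0,0,0,5],
  [-2.7,0.7,-5.9,0,0,0,5],
  [-2.7,0.7,-5.9,0,0,0,5],
  [-2.7,0.7,-5.9,0,0,0,5],
])

```text
time_s: 9.5
tool_pos: [496.6, 202.3, 73.3]
tcp_rot: [-0.221, 0.132, 0.966, 0.03]
wrist_force: [0.5, 0.6, 1.6]
width: 0.127
finger_force: 20.0
```

```bash
python3 st.py
```

```text
t 9.5 tcp in face [ 0.38 -1.08 14.81] force face [ 0.4  -0.71  1.6 ] torque face [ 0.046  0.272 -0.002] tool z vs n [ 0.04 -0.    0.  ] grip 19.999964833259583 0.12712834188526909
```

Emit:
jog_arm([
  [-0.2,0.1,-0.5,0,0,0,5],
  [-0.4,0.1,-0.9,0,0,0,5],
  [-0.4,0.1,-0.9,0,0,0,5],
  [-0.4,0.1,-0.9,0,0,0,5],
])

```text
time_s: 9.9
tool_pos: [496.7, 202.3, 72.6]
tcp_rot: [-0.221, 0.133, 0.966, 0.03]
wrist_force: [1.9, -0.9, 6.3]
width: 0.13
finger_force: 20.0
```

```bash
python3 st.py
```

```text
t 9.9 tcp in face [-0.05 -1.12 14.25] force face [0.85 0.36 6.56] torque face [ 0.298  0.123 -0.025] tool z vs n [ 0.07 -0.06  0.  ] grip 20.002516508102417 0.12955713688183518
```

```bash
cat > av.py <<'E'
from rig import manip
import numpy as np
from fit import frame
P=[490.4,202.9,59.8,2.871,.45];F=frame(P)
r=[]
for i in range(10):
    manip.camera("scene");s=manip.get_state();r.append(np.r_[F.T@s["wrist_force"],F.T@s["torque"]*100,F.T@(s["tool_pos"]-P[:3])])
print(s["time_s"],"F,T(Ncm),tcp",np.mean(r,0).round(2),"sd",np.std(r,0).round(2))
E
python3 av.py
```

```text
10.4 F,T(Ncm),tcp [ 0.05  0.88  5.77 25.01 19.18  0.93 -0.04 -1.1  14.24] sd [0.44 0.47 0.52 2.01 2.21 2.18 0.02 0.02 0.01]
```

Emit:
jog_arm([
  [-0.1,0,-0.3,0,0,0,5],
  [-0.2,0.1,-0.5,0,0,0,5],
  [-0.2,0.1,-0.5,0,0,0,5],
  [-0.2,0.1,-0.5,0,0,0,5],
])

```text
time_s: 10.8
tool_pos: [496.8, 202.3, 72.5]
tcp_rot: [-0.22, 0.133, 0.966, 0.03]
wrist_force: [2.2, -1.8, 8.7]
width: 0.123
finger_force: 20.0
```

```bash
python3 av.py
```

```text
11.3 F,T(Ncm),tcp [ 0.74  1.43  9.01 40.96  2.52  0.08 -0.15 -1.1  14.1 ] sd [0.45 0.46 0.42 2.52 2.34 3.18 0.01 0.02 0.01]
```

Emit:
jog_arm([
  [0.8,-0.2,1.8,0,0,0,5],
  [1.7,-0.5,3.6,0,0,0,5],
  [1.7,-0.5,3.6,0,0,0,5],
  [1.7,-0.5,3.6,0,0,0,5],
  [1.7,-0.5,3.6,0,0,0,5],
])

```text
time_s: 11.8
tool_pos: [497.5, 202.1, 75.2]
tcp_rot: [-0.221, 0.132, 0.966, 0.03]
wrist_force: [-0.6, 0.2, -0.7]
width: 0.126
finger_force: 20.0
```

```bash
python3 av.py; python3 st.py
```

```text
12.3 F,T(Ncm),tcp [-0.21 -0.15 -0.9  -1.16 51.96  1.49  0.31 -1.1  17.13] sd [0.5  0.49 0.43 3.52 2.11 3.1  0.03 0.02 0.07]
t 12.3 tcp in face [ 0.29 -1.09 17.22] force face [-0.68 -0.29 -0.32] torque face [ 0.021  0.523 -0.011] tool z vs n [ 0.05 -0.    0.  ] grip 19.999756515026093 0.13005017718139722
```

Emit:
jog_arm([
  [0,0,0,0.005,0.019,0,5],
  [-0.7,0.2,-1.5,0.005,0.019,0,5],
  [-1.3,0.4,-2.7,0.005,0.019,0,5],
  [-1.7,0.5,-3.6,0.005,0.019,0,5],
  [-1.7,0.5,-3.6,0.005,0.019,0,5],
  [-1.7,0.5,-3.6,0.005,0.019,0,5],
])

```text
time_s: 12.9
tool_pos: [496.4, 202.3, 72.6]
tcp_rot: [-0.23, 0.132, 0.964, 0.032]
wrist_force: [0.8, -1.3, 7.5]
width: 0.126
finger_force: 20.0
```

```bash
python3 av.py; python3 st.py
```

```text
13.4 F,T(Ncm),tcp [ 1.95  1.54  7.5  36.74  7.83 -0.37  0.23 -1.06 14.05] sd [0.48 0.63 0.44 3.   2.1  2.04 0.02 0.01 0.01]
t 13.4 tcp in face [ 0.24 -1.08 14.03] force face [2.55 1.44 7.23] torque face [0.381 0.107 0.003] tool z vs n [0.06 1.08 0.  ] grip 20.00321477651596 0.12530940684047365
```

Emit:
jog_arm([
  [0,0,0,0,0,0,5],
  [0,0,0,0,0,0,5],
  [0,0,0,0,0,0,5],
  [0,0,0,0,0,0,5],
  [0,0,0,0,0,0,5],
], grip_force=6)

```text
time_s: 13.9
tool_pos: [496.4, 202.3, 72.5]
tcp_rot: [-0.23, 0.132, 0.964, 0.032]
wrist_force: [0.2, -2.0, 6.9]
width: 0.129
finger_force: 6.0
```

```bash
python3 av.py; python3 st.py
```

```text
14.4 F,T(Ncm),tcp [ 1.51  1.13  7.47 33.38  1.84  0.87  0.21 -1.06 14.04] sd [0.32 0.41 0.38 3.04 2.29 3.2  0.01 0.02 0.01]
t 14.4 tcp in face [ 0.19 -1.08 14.04] force face [2.01 0.96 7.77] torque face [ 0.357  0.008 -0.005] tool z vs n [ 0.06  1.08 -0.  ] grip 6.003144979476929 0.12611071221987538
```

Emit:
jog_arm([
  [0,0,0,0,0,0,5],
  [0,0,0,0.003,0.01,0,5],
  [0,0,0,0.005,0.019,0,5],
  [0,0,0,0.005,0.019,0,5],
  [0,0,0,0.005,0.019,0,5],
], grip_force=20)

```text
time_s: 14.9
tool_pos: [496.3, 202.4, 72.6]
tcp_rot: [-0.24, 0.132, 0.961, 0.033]
wrist_force: [0.5, 0.0, 7.6]
width: 0.128
finger_force: 20.0
```

```bash
python3 av.py; python3 st.py
```

```text
15.4 F,T(Ncm),tcp [ 2.26  0.93  7.28 28.27  4.68 -2.27  0.33 -1.14 14.04] sd [0.48 0.46 0.34 2.06 3.08 3.2  0.01 0.02 0.01]
t 15.4 tcp in face [ 0.35 -1.15 14.03] force face [2.34 0.65 7.2 ] torque face [ 0.255  0.071 -0.004] tool z vs n [0.05 2.22 0.  ] grip 20.002313554286957 0.12498075148298313
```

Emit:
jog_arm([
  [0,0,0,-0.003,-0.01,0,5],
  [0,0,0,-0.005,-0.02,0,5],
  [0,0,0,-0.008,-0.03,0,5],
  [0,0,0,-0.011,-0.038,0,5],
  [0,0,0,-0.011,-0.038,0,5],
  [0,0,0,-0.011,-0.038,0,5],
])

```text
time_s: 16.0
tool_pos: [496.7, 202.4, 72.3]
tcp_rot: [-0.22, 0.133, 0.966, 0.03]
wrist_force: [3.1, -1.5, 5.9]
width: 0.125
finger_force: 20.0
```

```bash
python3 av.py; python3 st.py
```

```text
16.5 F,T(Ncm),tcp [-0.15  0.79  6.9  19.31 17.62  2.7  -0.17 -1.21 13.92] sd [0.4  0.42 0.55 3.03 3.6  3.37 0.01 0.02 0.01]
t 16.5 tcp in face [-0.17 -1.23 13.9 ] force face [0.38 1.6  7.51] torque face [0.158 0.201 0.004] tool z vs n [ 0.04 -0.08  0.  ] grip 20.001880824565887 0.12947445009512426
```

```bash
cat > reg.py <<'E'
from rig import manip
import numpy as np,cv2
from scipy.spatial.transform import Rotation as R
h=cv2.cvtColor(cv2.imread("pics/h.png"),6)
s=manip.get_state();k=manip.calibration("wrist");q=s["tcp_rot"];Rt=R.from_quat(np.r_[q[1:],q[0]]).as_matrix()
def px(p):
    c=k["R"]@(Rt@p+s["tool_pos"])+k["t"];u=k["K"]@c;return u[:2]/u[2]
hole=lambda d,g=np.array([0,0,-19.]):px(g+R.from_rotvec([0,d,0]).apply(np.array([28,0,4.8])-g))
front=lambda d,g=np.array([0,0,-19.]):px(g+R.from_rotvec([0,d,0]).apply(np.array([36,0,4.8])-g))
print("pred hole",hole(0).round(1),"per deg",(hole(.01745)-hole(0)).round(2),"front",front(0).round(1),(front(.01745)-front(0)).round(2))
a=[manip.camera("wrist").astype(float) for _ in range(3)];w=cv2.cvtColor(np.mean(a,0).astype(np.uint8),6)
cv2.imwrite("pics/w_%d.png"%round(s["time_s"]*100),w)
# hole ring: crop native centre (160+398/2.5, 90+394/2.5)
def m(ref,im,x,y,wd,ht,pad=8):
    t=cv2.resize(ref[y:y+ht,x:x+wd],None,fx=8,fy=8,interpolation=cv2.INTER_CUBIC)
    I=cv2.resize(im[y-pad:y+ht+pad,x-pad:x+wd+pad],None,fx=8,fy=8,interpolation=cv2.INTER_CUBIC)
    r=cv2.matchTemplate(I,t,cv2.TM_CCOEFF_NORMED);_,v,_,l=cv2.minMaxLoc(r);return np.array(l)/8-pad,round(v,3)
print("hole shift",m(h,w,304,233,30,28))
def edge(im): # row of dark->bright foot-front edge, mean over columns
    c=cv2.GaussianBlur(im,(1,3),0)[222:240,275:290].astype(float).mean(1);return c.round(0)
print("h",edge(h));print("w",edge(w))
E
python3 reg.py; cat > /dev/null
```

```text
pred hole [320.  243.2] per deg [ 0.   -0.52] front [320.  226.4] [ 0.  -0.5]
hole shift (array([ 0.   , -0.625]), 0.991)
h [243. 243. 244. 240. 206. 149. 116. 112. 126. 161. 190. 196. 195. 194.
 194. 194. 194. 194.]
w [219. 220. 215. 183. 131. 104. 102. 110. 135. 164. 174. 173. 172. 172.
 172. 172. 172. 172.]
```

Emit:
jog_arm([
  [0,0,0,0.003,0.01,0,5],
  [0,0,0,0.006,0.02,0,5],
  [0,0,0,0.008,0.03,0,5],
  [0,0,0,0.011,0.038,0,5],
  [0,0,0,0.011,0.038,0,5],
  [0,0,0,0.011,0.038,0,5],
])

```text
time_s: 17.25
tool_pos: [496.3, 202.6, 72.2]
tcp_rot: [-0.24, 0.132, 0.961, 0.033]
wrist_force: [1.2, -1.5, 7.3]
width: 0.13
finger_force: 20.0
```

```bash
python3 reg.py;python3 av.py; python3 st.py
```

```text
pred hole [320.  243.1] per deg [ 0.   -0.52] front [320.  226.3] [ 0.  -0.5]
hole shift (array([-0.125,  0.   ]), 0.995)
h [243. 243. 244. 240. 206. 149. 116. 112. 126. 161. 190. 196. 195. 194.
 194. 194. 194. 194.]
w [218. 218. 219. 221. 197. 139. 102. 100. 118. 151. 171. 173. 173. 172.
 172. 172. 172. 172.]
17.9 F,T(Ncm),tcp [ 1.37  0.87  7.18 17.91 23.95  1.99  0.22 -1.27 13.71] sd [0.47 0.27 0.52 2.24 3.45 3.36 0.02 0.01 0.01]
t 17.9 tcp in face [ 0.26 -1.27 13.71] force face [1.59 0.95 7.16] torque face [0.186 0.196 0.058] tool z vs n [0.05 2.25 0.  ] grip 20.002498626708984 0.1291597732341636
```

Emit:
jog_arm([
  [-0.1,0,-0.3,0,0,0,5],
  [-0.1,0,-0.3,0,0,0,5],
  [-0.1,0,-0.3,0,0,0,5],
  [-0.1,0,-0.3,0,0,0,5],
  [-0.1,0,-0.3,0,0,0,5],
  [-0.1,0,-0.3,0,0,0,5],
])

```text
time_s: 18.5
tool_pos: [496.3, 202.6, 72.3]
tcp_rot: [-0.24, 0.132, 0.961, 0.033]
wrist_force: [2.0, -1.6, 9.3]
width: 0.13
finger_force: 20.0
```

```bash
python3 av.py; python3 -c "
from rig import manip
import numpy as np
for l in('tilt_face','tilt_edge','casting'): print(l,[(np.round(d['position']),round(d['p'],2)) for d in manip.pinpoint('scene',l)])"
```

```text
19.0 F,T(Ncm),tcp [ 2.42  0.58  9.7  23.74  2.98  1.22  0.23 -1.27 13.68] sd [0.51 0.34 0.58 2.41 2.81 2.68 0.01 0.02 0.01]
tilt_face [(array([488., 202.,  65.]), 0.83)]
tilt_edge [(array([445., 219.,  88.]), 0.79)]
casting [(array([ 341., -437.,    5.]), 0.97), (array([ 724., -152.,    2.]), 0.71), (array([492., 204.,  57.]), 0.47)]
```

Push is about 10 N, the casting is centred and flat on the face, and the grip holds. Handing in.

```bash
python3 -c "
from rig import manip
print(manip.job_done())"
```

```text
the job is handed in; nothing more can be done
None
```

I handed the job in at about 19 s with the casting still gripped at 20 N and resting on the middle of the sloped face under a steady push of about 10 N. Flushness was inferred from wrist forces and camera images, and no verdict came back.

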